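Click the feed selector into third and engage

TASK

Select the third feed on the gearbox: with the fingertips, push its selector lever along the slot out of neutral, counting the clicks by feel, and stop with it sitting in the third click position, never going past it. Then press the push button on the station box fully down and let it come up again. Push only, do not pinch the lever between the fingers, and leave the loose things on the bench and on the gearbox where they are.

Things in the scene. Friction and masses are not known exactly. Their poses are not given: they have to be found in the camera images.
- gearbox: Grey gearbox fixed to the bench, 170 (its x) x 300 (its y) mm, flat cover 80 mm up. Origin: centre of its underside; z up. The 128 mm slot in the cover runs along y, 20 mm to the -x side of the centre; the lever slides from its -y end to +y. On the cover, +x of the slot: a 12 mm high filler cap at x 45, y -90 mm and the loose socket. A motor and a shaft stub stick out of the +x face
- lever_handle (a point): centre of the black paddle on the selector lever, 112 mm above the bench; moves with the lever. The paddle is 14 mm thick along the slot (gearbox y), 38 mm wide across it (gearbox x) and reaches from 94 to 134 mm above the bench (14 to 54 mm above the cover), on a narrower steel stem. The cover behind it (gearbox -y side) and the way ahead along the slot are free
- lever (a joint): lever travel towards the gearbox's +y, m: 0 at the neutral end stop, 0.108 at the far stop. It starts loose in neutral at 0 to 0.010. Beyond are four evenly spaced, unmarked click positions, each behind a ridge, 15 to 30 mm apart, the first 30 to 40 mm from the neutral stop. In one it stays by itself; about 6 N, forward or back, starts it out again
- lever_rear: the -y half of the paddle, the one to push on, with its top cap; origin at cover height under the paddle's centre, axes as the gearbox. Feel of a slow push: about 0.5 N in free travel, a jump to about 6 N where a ridge begins, fading to under 1 N at the crest half a spacing on; then the lever snaps half a spacing ahead of the finger into the click position (free travel for the finger)
- lever_front: the half of the paddle on its +y side; same origin and axes as lever_rear. Fingers pressing on lever_front and lever_rear at once count as pinching
- station: grey push-button station fixed to the bench, 90 x 90 mm and 55 mm high, to the left or to the right of the gearbox; origin: centre of its underside, z up
- engage_top (a point): centre of the top of the round black push button on the station, 36 mm across, 78 mm above the bench when up; press it straight down
- engage (a joint): push button travel in m: 0 up, 0.007 fully down; a spring resists with 1.5 N at first and 5 N fully down, and brings it back up
- tin: loose round screw-lid tin, 90 mm across, 70 mm high, on the other side of the gearbox from the station; origin at the centre of its underside. To be left alone
- socket: loose steel socket standing on the gearbox cover on the +x side of the slot, 28 mm across, 36 mm high; origin at the centre of its underside. To be left alone
- oil_bottle: loose white oil bottle beyond the gearbox, 60 mm across, 170 mm high; origin at the centre of its underside. To be left alone
- spray_can: loose blue spray can beyond the gearbox, 58 mm across, 170 mm high; origin at the centre of its underside. To be left alone
- hammer: loose hammer lying on the bench on the robot's side of the gearbox; origin under its middle. To be left alone
- spanner: loose spanner lying on the bench on the robot's side of the gearbox; origin under its middle. To be left alone
- screwdriver: loose screwdriver lying on the bench beyond the gearbox, between the bottle and the can; origin under its middle. To be left alone
Mind the look-alikes: they are no part of the job. What is shaped like the station but pink or red is not meant.

How it is judged:
By the outcome, as a careful person would: the job done as asked, in the order asked, and still so for the second after the job is handed in, with the robot touching nothing.
It also fails if it takes over 72 s, if anything falls off the work surface, if the arm or the gripper's body presses on something with over 40 N, if the wrist force passes 120 N, or if a joint passes its speed limit or range.

ROBOT

A 7-joint arm with a two-finger parallel gripper is mounted at the origin on the work surface. World frame = base frame: x ahead of the robot, y to its left, z up, the work surface at z = 0. Lengths are in mm, angles in rad, forces in N, time in s.
With the tool pointing down it reaches from about 400 to 875 mm from the base axis. Payload 4.4 kg.
Tool frame: the origin (TCP) lies midway between the tips of the shut fingers; the grasp point (between the pads) lies 19 mm behind it; z points along the fingers, y is the line along which they close (so a half turn about z gives the same grasp; the last joint's range is limited). The gripper opens to 85 mm and grips with 20 to 120 N. Pads are 22 mm wide; open, the fingers measure 114 mm over their backs; the gripper's body (76 mm by 85 mm) begins 54 mm behind the grasp point. The pads swing forward as they close: fully open they stand 13 mm farther back than shut.
Start: joints at [-1.195, 0.628, 0.038, 1.517, -0.027, 0.996, -0.02], TCP at [277.898, 587.614, 231.313] pointing down, gripper open.
Joint ranges: [-3.06, 3.06], [-0.37, 2.12], [-1.25, 1.32], [0.18, 2.47], [-1.1, 4.24], [0.23, 1.98], [-2.94, 2.94]. Speed limits (rad/s): [2.57, 2.57, 3.14, 3.14, 3.14, 3.14, 3.14].

INTERFACE

Orientations are given as [roll, pitch, yaw] about the fixed x, y, z axes, in that order (R = Rz(yaw) Ry(pitch) Rx(roll)).
In Python, from cell import read_state, get_image, finish_job gives the robot as it stands.
- The arm moves only by the tool send_rows, never from a script. Its argument "series" is a list of rows, each an object of numbers: "ax", "ay", "az": the turn, a rotation vector about the tool's x, y, z in rad; "dx", "dy", "dz": the shift along the tool's x, y, z in cm; "hand": the closure, from 0 (fully open) to 1 (shut). In form: [{"ax": .., "ay": .., "az": .., "dx": .., "dy": .., "dz": .., "hand": ..}, ...]. A call has 1 to 10 rows; each row is the pose to reach, as a shift and turn from the pose commanded when the call began, along the tool's axes at that moment; what a row does not reach only later rows make up. A row lasts 1/10 s, in which the tool goes at most 50 mm and 8.59 degrees, less where a joint would pass 70% of its speed; a pose out of reach is approached as far as the arm can. A call with a gripper value outside its range is refused whole. The fingers move at their own pace and stop on an object; the grip force is fixed at half the most. Time passes only in rows, so rows that repeat a pose let the fingers close. It gives the time, the measured TCP pose, the force, the opening and the grip force at its end, in the units of the state.
- read_state(): the state, without advancing time (a new reading comes with each control period).
- get_image(name): name is "scene" or "side" or "wrist"; returns a dict with "pixels" (384x512x3 uint8, red, green, blue), "mtx" (3x3 intrinsics, pixels), "R" (3x3) and "t" (3): a world point X has camera coordinates R X + t. Camera axes: x right, y down, z forward; pixel columns grow to the right and rows downward; lengths in mm; the calibration is good to about 2 mm. A picture is of the moment at which its call begins. There is no depth.
- finish_job(): hands the job in; it is judged then, once.
The state is a dict: "clock": time; "qpos": joint angles; "qd": joint speeds; "tau": joint torques, N m; "eef_pos": TCP position; "tool_rot": TCP orientation; "force": force on the tool from outside, world axes, zero at the start; "torque": the same for the moment, N m; "width": finger opening in mm; "gripper_force": force on a finger pad.
Only numpy, scipy, OpenCV 4.12 (cv2) and the standard library are available. Lean on these libraries where they do the work, as an engineer would, in place of code of your own. Each camera call takes 0.05 s, during which the arm holds its last target. There are 200 camera calls.

## Working session

There is one attempt and no reset: what is moved stays moved. The work goes in short steps, Python scripts to look and compute and a tool call to move; the robot and the scene stay as the last step left them, time stands still between calls to the robot, and variables do not carry over. Pictures are saved under pics/ and viewed, at most 10 in all, crops included, and the job is handed in when it is done.

Besides the shell and the picture viewer there is one more tool, called after "Call:" as a command line: name --argument value ..., lists and objects as JSON in quotes. send_rows: Moves the arm, as the interface text tells. Its arguments: {"type":"object","properties":{"series":{"type":"array","items":{"type":"object","properties":{"ax":{"type":"number"},"ay":{"type":"number"},"az":{"type":"number"},"dx":{"type":"number"},"dy":{"type":"number"},"dz":{"type":"number"},"hand":{"type":"number"}}}}},"required":["series"]}

```bash
ls; mkdir -p pics; cat > h.py <<'E'
import numpy as np, cv2
from cell import read_state, get_image, finish_job
def snap(n,f):
    im=get_image(n); cv2.imwrite('pics/'+f,im['pixels'][:,:,::-1]); np.savez('pics/'+f[:-4]+'.npz',**im); return im
def ray(im,uv):
    K,R,t=[np.array(im[k],float) for k in('mtx','R','t')]
    d=R.T@np.linalg.inv(K)@np.array([uv[0],uv[1],1.]); return -R.T@t, d/np.linalg.norm(d)
def onplane(im,uv,z):
    c,d=ray(im,uv); return c+d*(z-c[2])/d[2]
def proj(im,X):
    p=np.array(im['mtx'])@(np.array(im['R'])@np.array(X,float)+np.array(im['t']).ravel()); return p[:2]/p[2]
def tri(i1,u1,i2,u2):
    c1,d1=ray(i1,u1);c2,d2=ray(i2,u2)
    s=np.linalg.lstsq(np.c_[d1,-d2],c2-c1,rcond=None)[0]
    p,q=c1+s[0]*d1,c2+s[1]*d2; return (p+q)/2,np.linalg.norm(p-q)
def load(f): return dict(np.load('pics/'+f+'.npz'))
E
python3 - <<'E'
from h import *
a=snap('scene','s0.png');b=snap('side','d0.png')
print(a['t'],b['t']);s=read_state();print(s['clock'],s['eef_pos'],s['tool_rot'],s['force'],s['width'])
E
```

```text
pics
[ 267.0660337  -219.91796237 1691.66453419] [-492.99099552  212.49496127 1516.56720814]
0.1 [277.64683454 587.08942495 230.47187811] [-3.13987053e+00  3.99898081e-05  2.69986026e+00] [0.16923242 0.0315179  0.43868004] 85.55666092615249
```

View pics/s0.png

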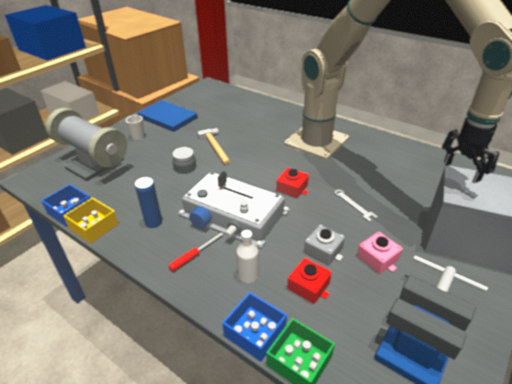

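View pics/d0.png

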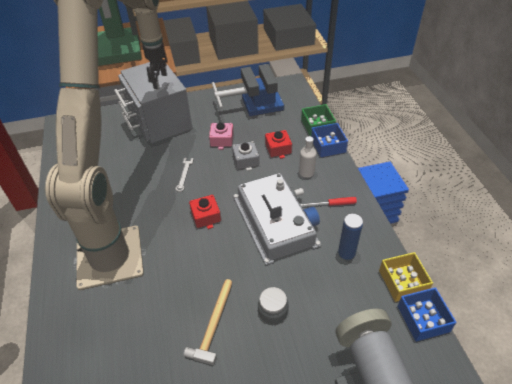

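Candidates for the station are the grey box with a black button at scene (324,243) / side (246,154), and these look-alikes: pink at scene (380,252), red at (292,181) and red at (310,280). I choose the grey one. The lever is the black paddle at scene (222,177) / side (272,205). Next I'll check the choice in a close crop.

```bash
python3 - <<'E'
from h import *
a=cv2.imread('pics/s0.png')[150:270,165:365];b=cv2.imread('pics/d0.png')[130:265,215:335]
A=cv2.resize(a,None,fx=4,fy=4,interpolation=2)[:, :]
B=cv2.resize(b,None,fx=4,fy=4,interpolation=2)
cv2.imwrite('pics/ca.png',A);cv2.imwrite('pics/cb.png',B)
E
```

```text
(no output)
```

View pics/ca.png

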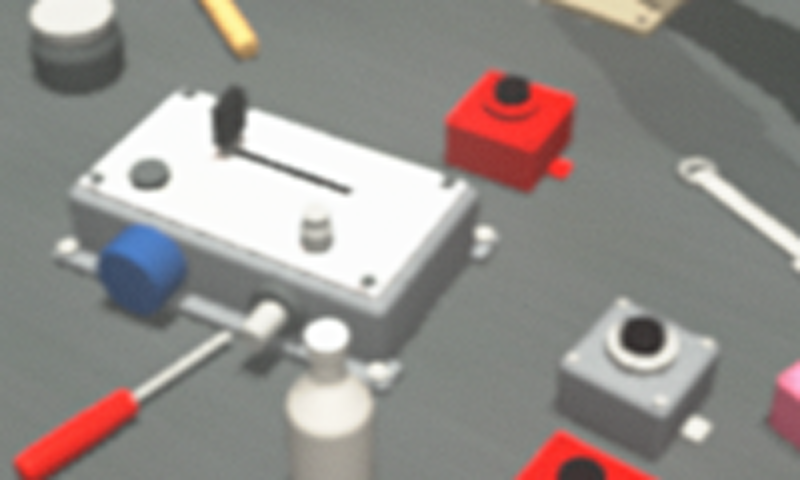

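View pics/cb.png

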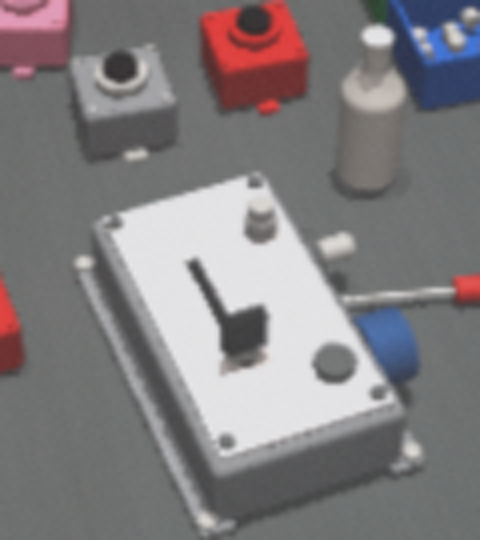

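The crops confirm the choice. The station is the grey box with a white ring and black button, at scene crop (643,335) and side crop (122,66). The lever paddle is at scene crop (228,120) and side crop (243,332), with the slot running on to (350,191) and (193,262). The motor and stub sit on the far side, so gearbox +y points roughly to world +y.

```bash
python3 - <<'E'
from h import *
a,b=load('s0'),load('d0')
S=lambda p:np.array([165+(p[0]+.5)/4-.5,150+(p[1]+.5)/4-.5]);D=lambda p:np.array([215+(p[0]+.5)/4-.5,130+(p[1]+.5)/4-.5])
P={'c-x-y':((187,94),(228,441)),'c+x-y':((97,178),(378,393)),'c-x+y':((447,181),(113,222)),'c+x+y':((368,281),(255,182)),
'cap':((150,170),(335,360)),'slotend':((350,191),(193,262)),'paddle':((228,120),(243,332)),'button':((643,333),(122,65)),'sockettop':((317,210),(261,203))}
r={}
for k,(u,v) in P.items():
    X,e=tri(a,S(u),b,D(v)); r[k]=X; print(k,X.round(1),round(e,1))
c=sum(r[k] for k in list(P)[:4])/4
y=(r['c-x+y']+r['c+x+y']-r['c-x-y']-r['c+x-y']);x=(r['c+x-y']+r['c+x+y']-r['c-x-y']-r['c-x+y'])
print(c, np.degrees(np.arctan2(y[1],y[0]))-90,np.degrees(np.arctan2(x[1],x[0])),np.linalg.norm(y)/2,np.linalg.norm(x)/2)
th=np.arctan2(y[1],y[0])-np.pi/2
Rm=np.array([[np.cos(th),np.sin(th)],[-np.sin(th),np.cos(th)]])
for k in r: print(k,(Rm@(r[k]-c)[:2]).round(1), r[k][2].round(1))
E
```

```text
c-x-y [ 519.5 -133.8   82.5] 1.3
c+x-y [ 649.1 -119.2   81.4] 1.6
c-x+y [487.6 119.8  83.6] 1.0
c+x+y [620.7 135.5  82.3] 1.4
cap [623.6 -83.2  89.5] 2.5
slotend [542.3  59.8  80.3] 2.8
paddle [555.4 -53.6 112. ] 0.1
button [544.  328.1  75.5] 2.8
sockettop [608.5  78.5 116.1] 2.2
[569.2323746    0.58911326  82.44310464] 6.758610125515887 6.592172639580508 255.93512957919503 132.2031287592021
c-x-y [ -65.2 -127.6] 82.5
c+x-y [  65.2 -128.3] 81.4
c-x+y [-67. 128.] 83.6
c+x+y [ 67.  127.9] 82.3
cap [ 44.1 -89.6] 89.5
slotend [-19.8  62. ] 80.3
paddle [-20.1 -52.1] 112.0
button [ 13.5 328.2] 75.5
sockettop [48.2 72.7] 116.1
```

```bash
cat >> h.py <<'E'
from scipy.spatial.transform import Rotation as Ro
C=np.array([569.2,.6]);TH=np.radians(6.7)
def gb(x,y,z): 
    c,s=np.cos(TH),np.sin(TH); return np.array([C[0]+c*x-s*y,C[1]+s*x+c*y,z])
def togb(X):
    c,s=np.cos(TH),np.sin(TH); d=np.array(X[:2])-C; return np.array([c*d[0]+s*d[1],-s*d[0]+c*d[1],X[2]])
def plan(X,yaw):
    s=read_state();R=Ro.from_euler('xyz',s['tool_rot']);T=Ro.from_euler('xyz',[np.pi,0,yaw])
    print('shift cm',(R.inv().apply(np.array(X)-s['eef_pos'])/10).round(2),'turn',(R.inv()*T).as_rotvec().round(3),'clock',s['clock'])
E
python3 - <<'E'
from h import *
plan(gb(-20,-88,240),TH+np.pi/2)
E
```

```text
shift cm [-54.4  -49.08  -0.87] turn [-2.000e-03  1.000e-03  1.012e+00] clock 0.1
```

Call:
send_rows --series '[{"dx": 0, "dy": 0, "dz": -3, "az": 0, "hand": 1}, {"dx": -2.5, "dy": -2.3, "dz": -3.5, "az": 0.05, "hand": 1}, {"dx": -5.5, "dy": -5, "dz": -3.5, "az": 0.1, "hand": 1}, {"dx": -8.5, "dy": -7.7, "dz": -3.5, "az": 0.16, "hand": 1}, {"dx": -11.5, "dy": -10.4, "dz": -3.5, "az": 0.21, "hand": 1}, {"dx": -14.5, "dy": -13.1, "dz": -3.5, "az": 0.27, "hand": 1}, {"dx": -17.5, "dy": -15.8, "dz": -3.5, "az": 0.33, "hand": 1}, {"dx": -20.5, "dy": -18.5, "dz": -3.5, "az": 0.38, "hand": 1}, {"dx": -23.5, "dy": -21.2, "dz": -3.5, "az": 0.44, "hand": 1}, {"dx": -26.5, "dy": -23.9, "dz": -3.5, "az": 0.5, "hand": 1}]'

```text
invalid input at $.series[0]: expected keys ax, ay, az, dx, dy, dz, hand
```

```bash
python3 - <<'E'
from h import *
plan(gb(-20,-88,240),TH+np.pi/2)
E
```

```text
shift cm [-54.4  -49.08  -0.87] turn [-2.000e-03  1.000e-03  1.012e+00] clock 0.1
```

All keys are required.

Call:
send_rows --series '[{"ax": 0, "ay": 0, "dx": 0, "dy": 0, "dz": -3, "az": 0, "hand": 1}, {"ax": 0, "ay": 0, "dx": -2.5, "dy": -2.3, "dz": -3.5, "az": 0.05, "hand": 1}, {"ax": 0, "ay": 0, "dx": -5.5, "dy": -5, "dz": -3.5, "az": 0.1, "hand": 1}, {"ax": 0, "ay": 0, "dx": -8.5, "dy": -7.7, "dz": -3.5, "az": 0.16, "hand": 1}, {"ax": 0, "ay": 0, "dx": -11.5, "dy": -10.4, "dz": -3.5, "az": 0.21, "hand": 1}, {"ax": 0, "ay": 0, "dx": -14.5, "dy": -13.1, "dz": -3.5, "az": 0.27, "hand": 1}, {"ax": 0, "ay": 0, "dx": -17.5, "dy": -15.8, "dz": -3.5, "az": 0.33, "hand": 1}, {"ax": 0, "ay": 0, "dx": -20.5, "dy": -18.5, "dz": -3.5, "az": 0.38, "hand": 1}, {"ax": 0, "ay": 0, "dx": -23.5, "dy": -21.2, "dz": -3.5, "az": 0.44, "hand": 1}, {"ax": 0, "ay": 0, "dx": -26.5, "dy": -23.9, "dz": -3.5, "az": 0.5, "hand": 1}]'

```text
clock: 1.1
eef_pos: [415.4, 256.6, 266.2]
tool_rot: [-3.141, -0.0, 2.197]
force: [0.0, 1.2, 0.2]
width: -0.1
gripper_force: 0.0
```

```bash
python3 - <<'E'
from h import *
plan(gb(-20,-88,240),TH+np.pi/2)
E
```

```text
shift cm [-36.46  -8.6    2.61] turn [-0.   -0.    0.51] clock 1.1
```

Call:
send_rows --series '[{"ax": 0, "ay": 0, "dx": -4, "dy": -0.9, "dz": 0, "az": 0.06, "hand": 1}, {"ax": 0, "ay": 0, "dx": -8, "dy": -1.8, "dz": 0, "az": 0.12, "hand": 1}, {"ax": 0, "ay": 0, "dx": -12, "dy": -2.8, "dz": 0, "az": 0.18, "hand": 1}, {"ax": 0, "ay": 0, "dx": -16, "dy": -3.7, "dz": 0, "az": 0.24, "hand": 1}, {"ax": 0, "ay": 0, "dx": -20, "dy": -4.7, "dz": 0, "az": 0.3, "hand": 1}, {"ax": 0, "ay": 0, "dx": -24, "dy": -5.6, "dz": 0.5, "az": 0.36, "hand": 1}, {"ax": 0, "ay": 0, "dx": -28, "dy": -6.6, "dz": 1, "az": 0.42, "hand": 1}, {"ax": 0, "ay": 0, "dx": -32, "dy": -7.5, "dz": 2, "az": 0.48, "hand": 1}, {"ax": 0, "ay": 0, "dx": -35, "dy": -8.2, "dz": 2.6, "az": 0.51, "hand": 1}, {"ax": 0, "ay": 0, "dx": -36.4, "dy": -8.6, "dz": 2.6, "az": 0.51, "hand": 1}]'

```text
clock: 2.1
eef_pos: [559.6, -90.1, 239.2]
tool_rot: [-3.139, 0.001, 1.686]
force: [-0.9, -0.3, -0.8]
width: 0.1
gripper_force: 0.0
```

```bash
python3 - <<'E'
from h import *
w=snap('wrist','w1.png')
s=read_state();print(togb(s['eef_pos']),s['force'])
print('slotend',proj(w,gb(-20,64,80)),'paddle',proj(w,gb(-20,-52,134)),'btn',proj(w,gb(13.5,328,78)))
plan(gb(-20,-88,106),TH+np.pi/2)
E
```

```text
[-19.60932458 -90.26209664 239.78231766] [ 0.73068083 -2.13382675  0.03248693]
slotend [258.60204833  14.10759316] paddle [258.62816901 152.53513935] btn [ 310.62744631 -467.35890323]
shift cm [ 0.26 -0.03 13.38] turn [-0.001  0.003 -0.002] clock 2.15
```

View pics/w1.png

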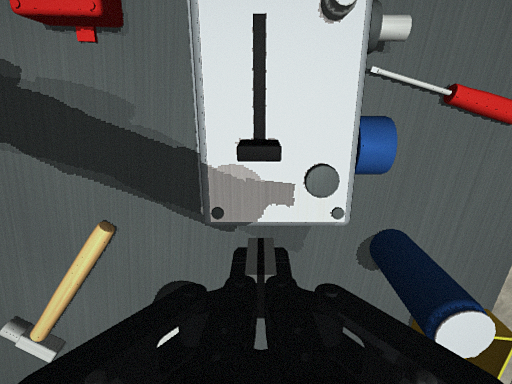

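The wrist view shows the paddle top at (259,146), straight in line with the fingers at (260,260). The slot runs on to (259,14). I'll descend behind the paddle.

Call:
send_rows --series '[{"ax": 0, "ay": 0, "az": 0, "dx": 0, "dy": 0, "dz": 2.5, "hand": 1}, {"ax": 0, "ay": 0, "az": 0, "dx": 0, "dy": 0, "dz": 5, "hand": 1}, {"ax": 0, "ay": 0, "az": 0, "dx": 0, "dy": 0, "dz": 7.5, "hand": 1}, {"ax": 0, "ay": 0, "az": 0, "dx": 0, "dy": 0, "dz": 10, "hand": 1}, {"ax": 0, "ay": 0, "az": 0, "dx": 0, "dy": 0, "dz": 12, "hand": 1}, {"ax": 0, "ay": 0, "az": 0, "dx": 0, "dy": 0, "dz": 13.2, "hand": 1}, {"ax": 0, "ay": 0, "az": 0, "dx": 0.4, "dy": 0, "dz": 13.2, "hand": 1}, {"ax": 0, "ay": 0, "az": 0, "dx": 0.8, "dy": 0, "dz": 13.2, "hand": 1}, {"ax": 0, "ay": 0, "az": 0, "dx": 0.8, "dy": 0, "dz": 13.2, "hand": 1}, {"ax": 0, "ay": 0, "az": 0, "dx": 0.8, "dy": 0, "dz": 13.2, "hand": 1}]'

```text
clock: 3.15
eef_pos: [559.6, -78.4, 109.3]
tool_rot: [3.14, 0.0, 1.691]
force: [0.9, 0.0, 1.2]
width: 0.3
gripper_force: 0.0
```

```bash
cat > f.py <<'E'
from h import *
s=read_state();f=np.array(s['force']);c,n=np.cos(TH),np.sin(TH)
print(togb(s['eef_pos']).round(2),'F gb',np.round([c*f[0]+n*f[1],-n*f[0]+c*f[1],f[2]],2),'T',np.round(s['torque'],2),s['clock'])
E
python3 f.py
```

```text
[-18.73 -77.32 109.33] F gb [ 0.9  -0.09  1.22] T [-0.04  0.    0.03] 3.15
```

Call:
send_rows --series '[{"ax": 0, "ay": 0, "az": 0, "dx": 0.2, "dy": 0, "dz": 0.2, "hand": 1}, {"ax": 0, "ay": 0, "az": 0, "dx": 0.4, "dy": 0, "dz": 0.2, "hand": 1}, {"ax": 0, "ay": 0, "az": 0, "dx": 0.4, "dy": 0, "dz": 0.2, "hand": 1}]'

```text
clock: 3.45
eef_pos: [558.4, -74.4, 106.3]
tool_rot: [-3.141, -0.0, 1.69]
force: [0.2, 0.3, 0.5]
width: -0.1
gripper_force: 0.0
```

Call:
send_rows --series '[{"ax": 0, "ay": 0, "az": 0, "dx": 0.1, "dy": 0, "dz": 0, "hand": 1}, {"ax": 0, "ay": 0, "az": 0, "dx": 0.2, "dy": 0, "dz": 0, "hand": 1}, {"ax": 0, "ay": 0, "az": 0, "dx": 0.2, "dy": 0, "dz": 0, "hand": 1}]'

```text
clock: 3.75
eef_pos: [558.2, -72.7, 106.3]
tool_rot: [3.142, 0.0, 1.69]
force: [0.2, -0.3, 0.4]
width: -0.0
gripper_force: 0.0
```

Call:
send_rows --series '[{"ax": 0, "ay": 0, "az": 0, "dx": 0.1, "dy": 0, "dz": 0, "hand": 1}, {"ax": 0, "ay": 0, "az": 0, "dx": 0.2, "dy": 0, "dz": 0, "hand": 1}, {"ax": 0, "ay": 0, "az": 0, "dx": 0.2, "dy": 0, "dz": 0, "hand": 1}]'

```text
clock: 4.05
eef_pos: [558.0, -70.7, 106.3]
tool_rot: [-3.142, -0.0, 1.69]
force: [0.1, -0.6, -0.6]
width: 0.2
gripper_force: 0.1
```

Call:
send_rows --series '[{"ax": 0, "ay": 0, "az": 0, "dx": 0.1, "dy": 0, "dz": 0, "hand": 1}, {"ax": 0, "ay": 0, "az": 0, "dx": 0.2, "dy": 0, "dz": 0, "hand": 1}, {"ax": 0, "ay": 0, "az": 0, "dx": 0.2, "dy": 0, "dz": 0, "hand": 1}]'

```text
clock: 4.35
eef_pos: [557.7, -68.5, 106.3]
tool_rot: [-3.142, -0.0, 1.69]
force: [-0.2, -0.6, 0.3]
width: -0.0
gripper_force: 0.0
```

Call:
send_rows --series '[{"ax": 0, "ay": 0, "az": 0, "dx": 0.1, "dy": 0, "dz": 0, "hand": 1}, {"ax": 0, "ay": 0, "az": 0, "dx": 0.2, "dy": 0, "dz": 0, "hand": 1}, {"ax": 0, "ay": 0, "az": 0, "dx": 0.2, "dy": 0, "dz": 0, "hand": 1}]'

```text
clock: 4.65
eef_pos: [557.5, -66.6, 106.3]
tool_rot: [3.142, -0.0, 1.69]
force: [-0.5, -0.1, 0.3]
width: 0.2
gripper_force: 0.0
```

```bash
python3 f.py; python3 - <<'E'
from h import *
snap('wrist','w2.png')
E
```

```text
[-19.45 -65.35 106.32] F gb [-0.51  0.01  0.29] T [-0.09  0.03  0.01] 4.65
```

View pics/w2.png

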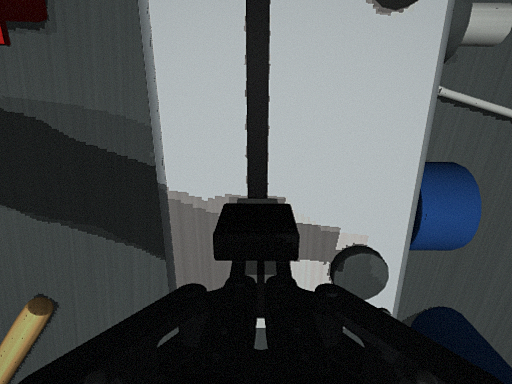

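The wrist view shows the paddle cap at columns 214–300 and rows 203–260, right in front of the fingertips at (262,270). I'll add a small tracker of its front edge.

```bash
cat > t.py <<'E'
from h import *
def lever(w):
    g=np.array(w['pixels']).astype(int).max(2); ys=[]
    pu=int(round(proj(w,gb(-20,-40,134))[0]))
    for o in (-33,-28,-23,23,28,33):
        # lowest bright row above the paddle: climb from the fingers' rows through the dark run
        col=g[:,257+o]<60; r=235
        while r>0 and col[r]: r-=1
        ys.append(togb(onplane(w,(257+o,r+.5),134))[1])
    return np.median(ys)-7, r
if __name__=='__main__':
    import sys
    w=load(sys.argv[1]) if len(sys.argv)>1 else get_image('wrist')
    y,r=lever(w); print('lever y',round(y,1),'q',round(y+54,1),r)
E
python3 t.py w2; python3 - <<'E'
from h import *
w=load('w2');g=w['pixels'].max(2);print(g[185:262:4,229],g[185:262:4,285])
E
```

```text
lever y -32.8 q 21.2 205
[186 189 182 100 104   0  13   2  14   0   0   0  11   8   5   2   8   9
   5 110] [191 191 190 176 140   0   4   3   6   5  17  12  12   8  10  13   0   7
  12   0]
```

Call:
send_rows --series '[{"ax": 0, "ay": 0, "az": 0, "dx": 0.1, "dy": 0, "dz": 0, "hand": 1}, {"ax": 0, "ay": 0, "az": 0, "dx": 0.2, "dy": 0, "dz": 0, "hand": 1}, {"ax": 0, "ay": 0, "az": 0, "dx": 0.2, "dy": 0, "dz": 0, "hand": 1}]'

```text
clock: 5.0
eef_pos: [557.2, -64.6, 106.3]
tool_rot: [-3.142, -0.0, 1.69]
force: [-0.4, 1.0, -0.3]
width: 0.1
gripper_force: 0.0
```

Call:
send_rows --series '[{"ax": 0, "ay": 0, "az": 0, "dx": 0.1, "dy": 0, "dz": 0, "hand": 1}, {"ax": 0, "ay": 0, "az": 0, "dx": 0.2, "dy": 0, "dz": 0, "hand": 1}, {"ax": 0, "ay": 0, "az": 0, "dx": 0.2, "dy": 0, "dz": 0, "hand": 1}]'

```text
clock: 5.3
eef_pos: [557.0, -62.6, 106.3]
tool_rot: [-3.141, -0.0, 1.69]
force: [-0.4, 0.1, 0.2]
width: -0.0
gripper_force: 0.0
```

Call:
send_rows --series '[{"ax": 0, "ay": 0, "az": 0, "dx": 0.1, "dy": 0, "dz": 0, "hand": 1}, {"ax": 0, "ay": 0, "az": 0, "dx": 0.2, "dy": 0, "dz": 0, "hand": 1}, {"ax": 0, "ay": 0, "az": 0, "dx": 0.2, "dy": 0, "dz": 0, "hand": 1}]'

```text
clock: 5.6
eef_pos: [556.8, -61.0, 106.3]
tool_rot: [3.142, 0.0, 1.69]
force: [0.2, -0.8, 0.4]
width: 0.2
gripper_force: 0.5
```

Call:
send_rows --series '[{"ax": 0, "ay": 0, "az": 0, "dx": 0.1, "dy": 0, "dz": 0, "hand": 1}, {"ax": 0, "ay": 0, "az": 0, "dx": 0.2, "dy": 0, "dz": 0, "hand": 1}, {"ax": 0, "ay": 0, "az": 0, "dx": 0.2, "dy": 0, "dz": 0, "hand": 1}]'

```text
clock: 5.9
eef_pos: [556.7, -60.5, 106.4]
tool_rot: [3.141, 0.002, 1.689]
force: [0.7, -5.2, -1.2]
width: -0.1
gripper_force: 2.4
```

Call:
send_rows --series '[{"ax": 0, "ay": 0, "az": 0, "dx": 0.1, "dy": 0, "dz": 0, "hand": 1}, {"ax": 0, "ay": 0, "az": 0, "dx": 0.2, "dy": 0, "dz": 0, "hand": 1}, {"ax": 0, "ay": 0, "az": 0, "dx": 0.2, "dy": 0, "dz": 0, "hand": 1}]'

```text
clock: 6.2
eef_pos: [556.7, -60.1, 106.4]
tool_rot: [3.141, 0.004, 1.688]
force: [0.3, -8.9, -1.8]
width: 0.1
gripper_force: 4.0
```

```bash
python3 f.py; python3 t.py
```

```text
[-19.52 -58.84 106.4 ] F gb [-0.71 -8.91 -1.76] T [-1.76 -0.19  0.04] 6.2
lever y -26.3 q 27.7 206
```

```bash
python3 - <<'E'
from h import *
for n in('w1','w2'):
    w=load(n);print(n,togb(-w['R'].T@w['t']).round(1),[proj(w,gb(-20,y,z)).round(0) for y,z in((-42,134),(-56,134),(-42,94),(64,80),(-64,80))])
w=load('w1');g=w['pixels'].max(2);print(g[120:170:2,245],g[120:170:2,272])
b=get_image('side');cv2.imwrite('pics/d1.png',cv2.resize(b['pixels'][170:240,230:320,::-1],None,fx=6,fy=6,interpolation=2)); np.savez('pics/d1.npz',**b)
E
```

```text
w1 [-18.   -6.6 383.2] [array([259., 141.]), array([259., 157.]), array([259., 135.]), array([259.,  14.]), array([259., 155.])]
w2 [-18.1  16.8 250.4] [array([256., 238.]), array([256., 266.]), array([257., 206.]), array([257.,  -2.]), array([257., 231.])]
[227 229 228 228 229 229 228 229 230 234   0  11   9  30  37  37  38  29
  27  26  19 249 231 227 165] [227 229 229 228 228 227 228 230 231 160   0  12  13  33  32  35  29  34
  27  32   7 250 228 230 228]
```

View pics/d1.png

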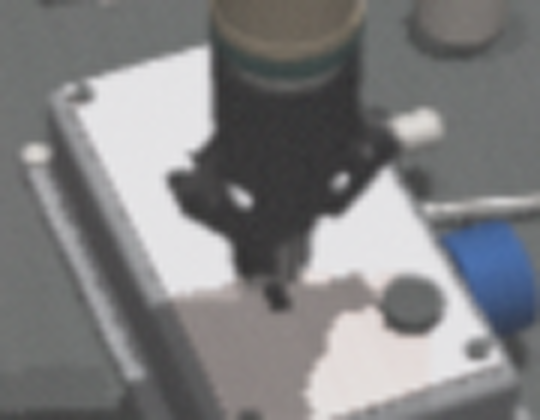

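The side view shows the fingers behind the lever, with the paddle hidden by the gripper at (270,290). In the wrist view the upper dark edge is the paddle's lower front edge at z 94, since the camera stands ahead of it. I'll fix the tracker to use that height.

```bash
sed -i 's/r+.5),134)/r+.5),94)/' t.py; python3 t.py w2; python3 t.py;python3 f.py
```

```text
lever y -47.5 q 6.5 205
lever y -41.1 q 12.9 206
[-19.51 -58.85 106.42] F gb [-0.27 -7.79 -0.7 ] T [-1.71 -0.14 -0.01] 6.35
```

Call:
send_rows --series '[{"ax": 0, "ay": 0, "az": 0, "dx": 0.05, "dy": 0, "dz": 0, "hand": 1}, {"ax": 0, "ay": 0, "az": 0, "dx": 0.1, "dy": 0, "dz": 0, "hand": 1}, {"ax": 0, "ay": 0, "az": 0, "dx": 0.1, "dy": 0, "dz": 0, "hand": 1}]'

```text
clock: 6.65
eef_pos: [556.7, -60.0, 106.4]
tool_rot: [3.14, 0.005, 1.687]
force: [0.8, -9.3, -1.7]
width: -0.0
gripper_force: 4.8
```

```bash
python3 t.py;python3 f.py
```

```text
lever y -41.0 q 13.0 206
[-19.5  -58.73 106.43] F gb [-0.3  -9.77 -2.24] T [-2.05 -0.19  0.03] 6.7
```

Call:
send_rows --series '[{"ax": 0, "ay": 0, "az": 0, "dx": 0.05, "dy": 0, "dz": 0, "hand": 1}, {"ax": 0, "ay": 0, "az": 0, "dx": 0.1, "dy": 0, "dz": 0, "hand": 1}, {"ax": 0, "ay": 0, "az": 0, "dx": 0.1, "dy": 0, "dz": 0, "hand": 1}]'

```text
clock: 7.0
eef_pos: [556.4, -57.9, 106.4]
tool_rot: [3.141, 0.004, 1.688]
force: [1.5, -7.3, -1.4]
width: 0.2
gripper_force: 3.6
```

Call:
send_rows --series '[{"ax": 0, "ay": 0, "az": 0, "dx": 0.05, "dy": 0, "dz": 0, "hand": 1}, {"ax": 0, "ay": 0, "az": 0, "dx": 0.1, "dy": 0, "dz": 0, "hand": 1}, {"ax": 0, "ay": 0, "az": 0, "dx": 0.1, "dy": 0, "dz": 0, "hand": 1}]'

```text
clock: 7.3
eef_pos: [556.4, -57.5, 106.4]
tool_rot: [3.141, 0.005, 1.687]
force: [1.6, -8.7, -1.1]
width: 0.1
gripper_force: 4.4
```

Call:
send_rows --series '[{"ax": 0, "ay": 0, "az": 0, "dx": 0.05, "dy": 0, "dz": 0, "hand": 1}, {"ax": 0, "ay": 0, "az": 0, "dx": 0.1, "dy": 0, "dz": 0, "hand": 1}, {"ax": 0, "ay": 0, "az": 0, "dx": 0.1, "dy": 0, "dz": 0, "hand": 1}]'

```text
clock: 7.6
eef_pos: [556.3, -57.4, 106.4]
tool_rot: [3.14, 0.006, 1.687]
force: [0.8, -10.4, -2.3]
width: -0.2
gripper_force: 5.1
```

```bash
python3 t.py;python3 f.py
```

```text
lever y -38.4 q 15.6 206
[-19.52 -56.06 106.43] F gb [  0.23 -10.56  -2.47] T [-2.2  -0.19  0.01] 7.65
```

Call:
send_rows --series '[{"ax": 0, "ay": 0, "az": 0, "dx": 0.1, "dy": 0, "dz": 0, "hand": 1}, {"ax": 0, "ay": 0, "az": 0, "dx": 0.2, "dy": 0, "dz": 0, "hand": 1}, {"ax": 0, "ay": 0, "az": 0, "dx": 0.2, "dy": 0, "dz": 0, "hand": 1}]'

```text
clock: 7.95
eef_pos: [556.3, -57.0, 106.5]
tool_rot: [3.14, 0.008, 1.686]
force: [0.6, -11.9, -4.2]
width: 0.1
gripper_force: 6.6
```

Call:
send_rows --series '[{"ax": 0, "ay": 0, "az": 0, "dx": 0.1, "dy": 0, "dz": 0, "hand": 1}, {"ax": 0, "ay": 0, "az": 0, "dx": 0.2, "dy": 0, "dz": 0, "hand": 1}, {"ax": 0, "ay": 0, "az": 0, "dx": 0.2, "dy": 0, "dz": 0, "hand": 1}]'

```text
clock: 8.25
eef_pos: [555.1, -47.8, 106.2]
tool_rot: [-3.141, -0.002, 1.69]
force: [-0.3, 0.3, -0.4]
width: 0.3
gripper_force: 0.0
```

Call:
send_rows --series '[{"ax": 0, "ay": 0, "az": 0, "dx": 0.1, "dy": 0, "dz": 0, "hand": 1}, {"ax": 0, "ay": 0, "az": 0, "dx": 0.2, "dy": 0, "dz": 0, "hand": 1}, {"ax": 0, "ay": 0, "az": 0, "dx": 0.2, "dy": 0, "dz": 0, "hand": 1}]'

```text
clock: 8.55
eef_pos: [555.0, -46.0, 106.3]
tool_rot: [-3.141, -0.001, 1.691]
force: [-0.8, 0.1, 0.4]
width: 0.1
gripper_force: 0.0
```

```bash
python3 t.py;python3 f.py
```

```text
lever y -19.9 q 34.1 192
[-19.51 -44.94 106.29] F gb [ 0.79 -0.07 -0.07] T [ 0.07 -0.07  0.04] 8.6
```

The lever snapped into click 1 at q≈34. On to click 2.

Call:
send_rows --series '[{"ax": 0, "ay": 0, "az": 0, "dx": 0.2, "dy": 0, "dz": 0, "hand": 1}, {"ax": 0, "ay": 0, "az": 0, "dx": 0.4, "dy": 0, "dz": 0, "hand": 1}, {"ax": 0, "ay": 0, "az": 0, "dx": 0.6, "dy": 0, "dz": 0, "hand": 1}, {"ax": 0, "ay": 0, "az": 0, "dx": 0.6, "dy": 0, "dz": 0, "hand": 1}]'

```text
clock: 9.0
eef_pos: [554.3, -40.4, 106.3]
tool_rot: [-3.141, -0.0, 1.69]
force: [-0.7, 0.2, -1.5]
width: 0.2
gripper_force: 0.0
```

Call:
send_rows --series '[{"ax": 0, "ay": 0, "az": 0, "dx": 0.1, "dy": 0, "dz": 0, "hand": 1}, {"ax": 0, "ay": 0, "az": 0, "dx": 0.2, "dy": 0, "dz": 0, "hand": 1}, {"ax": 0, "ay": 0, "az": 0, "dx": 0.2, "dy": 0, "dz": 0, "hand": 1}]'

```text
clock: 9.3
eef_pos: [554.2, -39.2, 106.3]
tool_rot: [3.142, 0.0, 1.69]
force: [0.5, -0.4, 0.5]
width: 0.3
gripper_force: 0.3
```

Call:
send_rows --series '[{"ax": 0, "ay": 0, "az": 0, "dx": 0.1, "dy": 0, "dz": 0, "hand": 1}, {"ax": 0, "ay": 0, "az": 0, "dx": 0.2, "dy": 0, "dz": 0, "hand": 1}, {"ax": 0, "ay": 0, "az": 0, "dx": 0.2, "dy": 0, "dz": 0, "hand": 1}]'

```text
clock: 9.6
eef_pos: [554.1, -38.2, 106.3]
tool_rot: [3.141, 0.001, 1.689]
force: [-0.5, -3.7, -0.3]
width: 0.1
gripper_force: 2.0
```

```bash
python3 t.py;python3 f.py
```

```text
lever y -19.0 q 35.0 204
[-19.54 -36.57 106.37] F gb [ 0.11 -3.56 -0.72] T [-0.9   0.01 -0.04] 9.65
```

Call:
send_rows --series '[{"ax": 0, "ay": 0, "az": 0, "dx": 0.1, "dy": 0, "dz": 0, "hand": 1}, {"ax": 0, "ay": 0, "az": 0, "dx": 0.2, "dy": 0, "dz": 0, "hand": 1}, {"ax": 0, "ay": 0, "az": 0, "dx": 0.2, "dy": 0, "dz": 0, "hand": 1}]'

```text
clock: 9.95
eef_pos: [554.0, -37.5, 106.4]
tool_rot: [3.141, 0.003, 1.688]
force: [0.2, -7.5, -1.2]
width: -0.1
gripper_force: 3.8
```

Call:
send_rows --series '[{"ax": 0, "ay": 0, "az": 0, "dx": 0.1, "dy": 0, "dz": 0, "hand": 1}, {"ax": 0, "ay": 0, "az": 0, "dx": 0.2, "dy": 0, "dz": 0, "hand": 1}, {"ax": 0, "ay": 0, "az": 0, "dx": 0.2, "dy": 0, "dz": 0, "hand": 1}]'

```text
clock: 10.25
eef_pos: [553.9, -37.2, 106.4]
tool_rot: [3.14, 0.005, 1.687]
force: [1.5, -10.6, -1.0]
width: 0.1
gripper_force: 5.3
```

Call:
send_rows --series '[{"ax": 0, "ay": 0, "az": 0, "dx": 0.1, "dy": 0, "dz": 0, "hand": 1}, {"ax": 0, "ay": 0, "az": 0, "dx": 0.2, "dy": 0, "dz": 0, "hand": 1}, {"ax": 0, "ay": 0, "az": 0, "dx": 0.2, "dy": 0, "dz": 0, "hand": 1}]'

```text
clock: 10.55
eef_pos: [553.9, -36.9, 106.5]
tool_rot: [3.14, 0.007, 1.686]
force: [1.3, -13.4, -2.1]
width: 0.1
gripper_force: 6.8
```

```bash
python3 t.py;python3 f.py
```

```text
lever y -17.8 q 36.2 206
[-19.56 -35.46 106.5 ] F gb [ -0.56 -13.96  -2.12] T [-2.92 -0.23 -0.03] 10.6
```

Call:
send_rows --series '[{"ax": 0, "ay": 0, "az": 0, "dx": 0.1, "dy": 0, "dz": 0, "hand": 1}, {"ax": 0, "ay": 0, "az": 0, "dx": 0.1, "dy": 0, "dz": 0, "hand": 1}, {"ax": 0, "ay": 0, "az": 0, "dx": 0.1, "dy": 0, "dz": 0, "hand": 1}]'

```text
clock: 10.9
eef_pos: [553.9, -36.8, 106.5]
tool_rot: [3.14, 0.008, 1.685]
force: [1.4, -14.7, -1.9]
width: 0.2
gripper_force: 7.6
```

```bash
python3 t.py;python3 f.py
```

```text
lever y -17.9 q 36.1 206
[-19.54 -35.29 106.53] F gb [ -1.35 -15.6   -3.33] T [-3.32 -0.26 -0.02] 10.95
```

Call:
send_rows --series '[{"ax": 0, "ay": 0, "az": 0, "dx": 0.1, "dy": 0, "dz": 0, "hand": 1}, {"ax": 0, "ay": 0, "az": 0, "dx": 0.1, "dy": 0, "dz": 0, "hand": 1}, {"ax": 0, "ay": 0, "az": 0, "dx": 0.1, "dy": 0, "dz": 0, "hand": 1}]'

```text
clock: 11.25
eef_pos: [553.9, -36.6, 106.6]
tool_rot: [3.14, 0.009, 1.685]
force: [2.5, -16.8, -3.1]
width: 0.1
gripper_force: 8.4
```

Call:
send_rows --series '[{"ax": 0, "ay": 0, "az": 0, "dx": 0.1, "dy": 0, "dz": 0, "hand": 1}, {"ax": 0, "ay": 0, "az": 0, "dx": 0.1, "dy": 0, "dz": 0, "hand": 1}, {"ax": 0, "ay": 0, "az": 0, "dx": 0.1, "dy": 0, "dz": 0, "hand": 1}]'

```text
clock: 11.55
eef_pos: [553.9, -36.5, 106.6]
tool_rot: [3.139, 0.01, 1.684]
force: [2.1, -18.7, -3.2]
width: 0.3
gripper_force: 9.1
```

```bash
python3 t.py;python3 f.py
```

```text
lever y -17.6 q 36.4 206
[-19.57 -34.99 106.57] F gb [  0.4  -18.25  -3.53] T [-3.92 -0.3   0.02] 11.6
```

Call:
send_rows --series '[{"ax": 0, "ay": 0, "az": 0, "dx": 0.1, "dy": 0, "dz": 0, "hand": 1}, {"ax": 0, "ay": 0, "az": 0, "dx": 0.1, "dy": 0, "dz": 0, "hand": 1}, {"ax": 0, "ay": 0, "az": 0, "dx": 0.1, "dy": 0, "dz": 0, "hand": 1}]'

```text
clock: 11.9
eef_pos: [553.9, -36.3, 106.6]
tool_rot: [3.139, 0.011, 1.684]
force: [1.4, -20.1, -4.0]
width: -0.1
gripper_force: 9.9
```

Call:
send_rows --series '[{"ax": 0, "ay": 0, "az": 0, "dx": 0.1, "dy": 0, "dz": 0, "hand": 1}, {"ax": 0, "ay": 0, "az": 0, "dx": 0.1, "dy": 0, "dz": 0, "hand": 1}, {"ax": 0, "ay": 0, "az": 0, "dx": 0.1, "dy": 0, "dz": 0, "hand": 1}]'

```text
clock: 12.2
eef_pos: [552.7, -27.1, 106.4]
tool_rot: [3.141, 0.001, 1.688]
force: [0.2, 0.6, -0.4]
width: 0.3
gripper_force: 0.0
```

```bash
python3 f.py; python3 - <<'E'
from h import *
snap('wrist','w3.png')
E
```

```text
[-19.62 -25.59 106.41] F gb [ 0.25  0.56 -0.44] T [0.   0.   0.01] 12.2
```

View pics/w3.png

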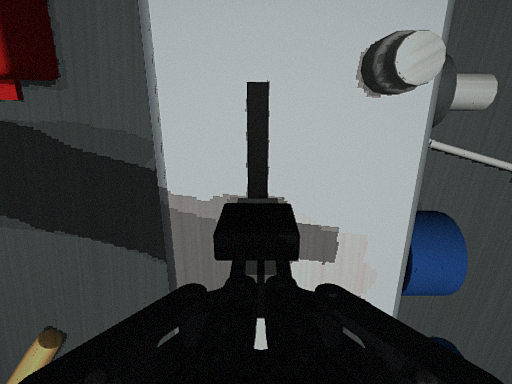

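The paddle is still directly in front of the fingers, with its front edge at row ~203. I'll measure whether it is still moving.

```bash
python3 t.py w3; python3 t.py; python3 t.py; python3 f.py
```

```text
lever y -7.3 q 46.7 204
lever y -6.1 q 47.9 204
lever y -3.6 q 50.4 201
[-19.66 -22.63 106.15] F gb [0.48 0.8  0.11] T [-0.04  0.01 -0.02] 12.35
```

Call:
send_rows --series '[{"ax": 0, "ay": 0, "az": 0, "dx": 0, "dy": 0, "dz": 0, "hand": 1}, {"ax": 0, "ay": 0, "az": 0, "dx": 0, "dy": 0, "dz": 0, "hand": 1}, {"ax": 0, "ay": 0, "az": 0, "dx": 0, "dy": 0, "dz": 0, "hand": 1}]'

```text
clock: 12.65
eef_pos: [552.5, -25.5, 106.3]
tool_rot: [-3.141, -0.001, 1.691]
force: [-0.4, 0.4, -0.5]
width: 0.1
gripper_force: 0.0
```

```bash
python3 t.py; python3 f.py
```

```text
lever y 2.2 q 56.2 190
[-19.57 -24.15 106.28] F gb [-0.03 -0.47  0.81] T [-0.01  0.   -0.05] 12.7
```

Click 2 is at q≈56, so the spacing is about 21.7 mm and click 3 should be at about 78. On to the third.

Call:
send_rows --series '[{"ax": 0, "ay": 0, "az": 0, "dx": 0.2, "dy": 0, "dz": 0, "hand": 1}, {"ax": 0, "ay": 0, "az": 0, "dx": 0.4, "dy": 0, "dz": 0, "hand": 1}, {"ax": 0, "ay": 0, "az": 0, "dx": 0.6, "dy": 0, "dz": 0, "hand": 1}, {"ax": 0, "ay": 0, "az": 0, "dx": 0.6, "dy": 0, "dz": 0, "hand": 1}]'

```text
clock: 13.1
eef_pos: [551.8, -19.6, 106.3]
tool_rot: [-3.141, -0.0, 1.69]
force: [0.2, 0.4, -0.3]
width: 0.2
gripper_force: 0.0
```

```bash
python3 t.py; python3 f.py
```

```text
lever y 2.2 q 56.2 201
[-19.57 -18.27 106.27] F gb [-0.06  0.38  0.8 ] T [-0.06 -0.01  0.  ] 13.15
```

Call:
send_rows --series '[{"ax": 0, "ay": 0, "az": 0, "dx": 0.1, "dy": 0, "dz": 0, "hand": 1}, {"ax": 0, "ay": 0, "az": 0, "dx": 0.2, "dy": 0, "dz": 0, "hand": 1}, {"ax": 0, "ay": 0, "az": 0, "dx": 0.2, "dy": 0, "dz": 0, "hand": 1}]'

```text
clock: 13.45
eef_pos: [551.6, -18.0, 106.3]
tool_rot: [-3.141, -0.0, 1.69]
force: [-0.4, 0.6, -0.1]
width: -0.3
gripper_force: 0.0
```

Call:
send_rows --series '[{"ax": 0, "ay": 0, "az": 0, "dx": 0.1, "dy": 0, "dz": 0, "hand": 1}, {"ax": 0, "ay": 0, "az": 0, "dx": 0.2, "dy": 0, "dz": 0, "hand": 1}, {"ax": 0, "ay": 0, "az": 0, "dx": 0.2, "dy": 0, "dz": 0, "hand": 1}]'

```text
clock: 13.75
eef_pos: [551.5, -17.1, 106.3]
tool_rot: [3.141, 0.001, 1.689]
force: [0.1, -2.7, -0.3]
width: -0.1
gripper_force: 1.4
```

Call:
send_rows --series '[{"ax": 0, "ay": 0, "az": 0, "dx": 0.1, "dy": 0, "dz": 0, "hand": 1}, {"ax": 0, "ay": 0, "az": 0, "dx": 0.2, "dy": 0, "dz": 0, "hand": 1}, {"ax": 0, "ay": 0, "az": 0, "dx": 0.2, "dy": 0, "dz": 0, "hand": 1}]'

```text
clock: 14.05
eef_pos: [551.4, -16.0, 106.4]
tool_rot: [3.141, 0.002, 1.689]
force: [0.8, -6.2, -0.2]
width: -0.0
gripper_force: 3.0
```

```bash
python3 t.py; python3 f.py
```

```text
lever y 3.3 q 57.3 205
[-19.59 -14.44 106.41] F gb [-0.07 -6.1  -0.34] T [-1.29 -0.11  0.04] 14.1
```

Call:
send_rows --series '[{"ax": 0, "ay": 0, "az": 0, "dx": 0.1, "dy": 0, "dz": 0, "hand": 1}, {"ax": 0, "ay": 0, "az": 0, "dx": 0.1, "dy": 0, "dz": 0, "hand": 1}, {"ax": 0, "ay": 0, "az": 0, "dx": 0.1, "dy": 0, "dz": 0, "hand": 1}]'

```text
clock: 14.4
eef_pos: [551.4, -15.8, 106.4]
tool_rot: [3.141, 0.003, 1.688]
force: [-0.4, -8.3, -0.5]
width: -0.1
gripper_force: 3.7
```

Call:
send_rows --series '[{"ax": 0, "ay": 0, "az": 0, "dx": 0.1, "dy": 0, "dz": 0, "hand": 1}, {"ax": 0, "ay": 0, "az": 0, "dx": 0.1, "dy": 0, "dz": 0, "hand": 1}, {"ax": 0, "ay": 0, "az": 0, "dx": 0.1, "dy": 0, "dz": 0, "hand": 1}, {"ax": 0, "ay": 0, "az": 0, "dx": 0.1, "dy": 0, "dz": 0, "hand": 1}, {"ax": 0, "ay": 0, "az": 0, "dx": 0.1, "dy": 0, "dz": 0, "hand": 1}]'

```text
clock: 14.9
eef_pos: [551.4, -15.7, 106.4]
tool_rot: [3.141, 0.004, 1.687]
force: [0.9, -9.3, -0.8]
width: -0.2
gripper_force: 4.4
```

```bash
python3 t.py; python3 f.py
```

```text
lever y 3.7 q 57.7 204
[-19.6  -14.08 106.42] F gb [ 0.35 -8.89 -0.79] T [-1.92 -0.14  0.01] 14.95
```

Call:
send_rows --series '[{"ax": 0, "ay": 0, "az": 0, "dx": 0.1, "dy": 0, "dz": 0, "hand": 1}, {"ax": 0, "ay": 0, "az": 0, "dx": 0.1, "dy": 0, "dz": 0, "hand": 1}, {"ax": 0, "ay": 0, "az": 0, "dx": 0.1, "dy": 0, "dz": 0, "hand": 1}, {"ax": 0, "ay": 0, "az": 0, "dx": 0.1, "dy": 0, "dz": 0, "hand": 1}, {"ax": 0, "ay": 0, "az": 0, "dx": 0.1, "dy": 0, "dz": 0, "hand": 1}]'

```text
clock: 15.45
eef_pos: [551.4, -15.5, 106.5]
tool_rot: [3.14, 0.005, 1.687]
force: [0.7, -10.4, -0.8]
width: -0.2
gripper_force: 5.2
```

Call:
send_rows --series '[{"ax": 0, "ay": 0, "az": 0, "dx": 0.1, "dy": 0, "dz": 0, "hand": 1}, {"ax": 0, "ay": 0, "az": 0, "dx": 0.1, "dy": 0, "dz": 0, "hand": 1}, {"ax": 0, "ay": 0, "az": 0, "dx": 0.1, "dy": 0, "dz": 0, "hand": 1}, {"ax": 0, "ay": 0, "az": 0, "dx": 0.1, "dy": 0, "dz": 0, "hand": 1}, {"ax": 0, "ay": 0, "az": 0, "dx": 0.1, "dy": 0, "dz": 0, "hand": 1}]'

```text
clock: 15.95
eef_pos: [551.3, -15.3, 106.5]
tool_rot: [3.14, 0.006, 1.686]
force: [1.1, -11.7, -1.7]
width: 0.2
gripper_force: 6.0
```

```bash
python3 t.py; python3 f.py
```

```text
lever y 3.9 q 57.9 205
[-19.57 -13.76 106.5 ] F gb [ -0.2  -11.62  -1.81] T [-2.55 -0.19 -0.  ] 16.0
```

Call:
send_rows --series '[{"ax": 0, "ay": 0, "az": 0, "dx": 0.1, "dy": 0, "dz": 0, "hand": 1}, {"ax": 0, "ay": 0, "az": 0, "dx": 0.1, "dy": 0, "dz": 0, "hand": 1}, {"ax": 0, "ay": 0, "az": 0, "dx": 0.1, "dy": 0, "dz": 0, "hand": 1}, {"ax": 0, "ay": 0, "az": 0, "dx": 0.1, "dy": 0, "dz": 0, "hand": 1}, {"ax": 0, "ay": 0, "az": 0, "dx": 0.1, "dy": 0, "dz": 0, "hand": 1}]'

```text
clock: 16.5
eef_pos: [551.3, -15.2, 106.5]
tool_rot: [3.14, 0.007, 1.686]
force: [0.8, -13.2, -3.0]
width: -0.0
gripper_force: 6.8
```

Call:
send_rows --series '[{"ax": 0, "ay": 0, "az": 0, "dx": 0.1, "dy": 0, "dz": 0, "hand": 1}, {"ax": 0, "ay": 0, "az": 0, "dx": 0.1, "dy": 0, "dz": 0, "hand": 1}, {"ax": 0, "ay": 0, "az": 0, "dx": 0.1, "dy": 0, "dz": 0, "hand": 1}, {"ax": 0, "ay": 0, "az": 0, "dx": 0.1, "dy": 0, "dz": 0, "hand": 1}, {"ax": 0, "ay": 0, "az": 0, "dx": 0.1, "dy": 0, "dz": 0, "hand": 1}]'

```text
clock: 17.0
eef_pos: [551.3, -15.1, 106.5]
tool_rot: [3.14, 0.008, 1.685]
force: [2.3, -14.2, -3.5]
width: 0.1
gripper_force: 7.6
```

```bash
python3 t.py; python3 f.py
```

```text
lever y 4.2 q 58.2 205
[-19.59 -13.44 106.53] F gb [ -0.12 -14.47  -2.85] T [-3.23 -0.27  0.  ] 17.05
```

Call:
send_rows --series '[{"ax": 0, "ay": 0, "az": 0, "dx": 0.1, "dy": 0, "dz": 0, "hand": 1}, {"ax": 0, "ay": 0, "az": 0, "dx": 0.1, "dy": 0, "dz": 0, "hand": 1}, {"ax": 0, "ay": 0, "az": 0, "dx": 0.1, "dy": 0, "dz": 0, "hand": 1}, {"ax": 0, "ay": 0, "az": 0, "dx": 0.1, "dy": 0, "dz": 0, "hand": 1}, {"ax": 0, "ay": 0, "az": 0, "dx": 0.1, "dy": 0, "dz": 0, "hand": 1}]'

```text
clock: 17.55
eef_pos: [551.3, -14.9, 106.5]
tool_rot: [3.14, 0.009, 1.685]
force: [1.1, -17.1, -2.2]
width: 0.2
gripper_force: 8.3
```

Call:
send_rows --series '[{"ax": 0, "ay": 0, "az": 0, "dx": 0.1, "dy": 0, "dz": 0, "hand": 1}, {"ax": 0, "ay": 0, "az": 0, "dx": 0.1, "dy": 0, "dz": 0, "hand": 1}, {"ax": 0, "ay": 0, "az": 0, "dx": 0.1, "dy": 0, "dz": 0, "hand": 1}, {"ax": 0, "ay": 0, "az": 0, "dx": 0.1, "dy": 0, "dz": 0, "hand": 1}, {"ax": 0, "ay": 0, "az": 0, "dx": 0.1, "dy": 0, "dz": 0, "hand": 1}]'

```text
clock: 18.05
eef_pos: [551.3, -14.7, 106.5]
tool_rot: [3.139, 0.01, 1.684]
force: [1.9, -18.8, -3.1]
width: -0.0
gripper_force: 9.1
```

```bash
python3 t.py; python3 f.py
```

```text
lever y 4.4 q 58.4 206
[-19.6  -13.14 106.56] F gb [ -1.15 -18.06  -2.37] T [-3.85 -0.3   0.02] 18.1
```

Call:
send_rows --series '[{"ax": 0, "ay": 0, "az": 0, "dx": 0.1, "dy": 0, "dz": 0, "hand": 1}, {"ax": 0, "ay": 0, "az": 0, "dx": 0.1, "dy": 0, "dz": 0, "hand": 1}, {"ax": 0, "ay": 0, "az": 0, "dx": 0.1, "dy": 0, "dz": 0, "hand": 1}, {"ax": 0, "ay": 0, "az": 0, "dx": 0.1, "dy": 0, "dz": 0, "hand": 1}, {"ax": 0, "ay": 0, "az": 0, "dx": 0.1, "dy": 0, "dz": 0, "hand": 1}]'

```text
clock: 18.6
eef_pos: [551.3, -14.6, 106.6]
tool_rot: [3.139, 0.011, 1.684]
force: [1.9, -19.9, -2.0]
width: -0.1
gripper_force: 9.9
```

```bash
python3 t.py; python3 f.py
```

```text
lever y 4.1 q 58.1 206
[-19.61 -12.99 106.58] F gb [ -0.85 -20.16  -2.39] T [-4.26 -0.37 -0.01] 18.65
```

Call:
send_rows --series '[{"ax": 0, "ay": 0, "az": 0, "dx": 0.05, "dy": 0, "dz": 0, "hand": 1}, {"ax": 0, "ay": 0, "az": 0, "dx": 0.1, "dy": 0, "dz": 0, "hand": 1}, {"ax": 0, "ay": 0, "az": 0, "dx": 0.1, "dy": 0, "dz": 0, "hand": 1}, {"ax": 0, "ay": 0, "az": 0, "dx": 0.1, "dy": 0, "dz": 0, "hand": 1}, {"ax": 0, "ay": 0, "az": 0, "dx": 0.1, "dy": 0, "dz": 0, "hand": 1}]'

```text
clock: 19.15
eef_pos: [551.2, -14.5, 106.6]
tool_rot: [3.139, 0.012, 1.683]
force: [1.3, -21.5, -3.3]
width: 0.2
gripper_force: 10.7
```

```bash
python3 t.py; python3 f.py
```

```text
lever y 4.2 q 58.2 206
[-19.6  -12.87 106.6 ] F gb [ -1.02 -20.14  -4.24] T [-4.62 -0.37  0.07] 19.2
```

Call:
send_rows --series '[{"ax": 0, "ay": 0, "az": 0, "dx": 0.05, "dy": 0, "dz": 0, "hand": 1}, {"ax": 0, "ay": 0, "az": 0, "dx": 0.1, "dy": 0, "dz": 0, "hand": 1}, {"ax": 0, "ay": 0, "az": 0, "dx": 0.1, "dy": 0, "dz": 0, "hand": 1}, {"ax": 0, "ay": 0, "az": 0, "dx": 0.1, "dy": 0, "dz": 0, "hand": 1}]'

```text
clock: 19.6
eef_pos: [549.8, -3.5, 106.3]
tool_rot: [-3.141, -0.0, 1.688]
force: [0.1, 1.6, 0.3]
width: 0.1
gripper_force: 0.0
```

```bash
python3 t.py; python3 f.py
```

```text
lever y 16.0 q 70.0 204
[-19.73  -0.52 106.19] F gb [-0.4   0.4  -0.35] T [0.03 0.02 0.03] 19.65
```

The ridge has released. I'll retreat at once and let the lever settle.

Call:
send_rows --series '[{"ax": 0, "ay": 0, "az": 0, "dx": -0.3, "dy": 0, "dz": 0, "hand": 1}, {"ax": 0, "ay": 0, "az": 0, "dx": -0.3, "dy": 0, "dz": 0, "hand": 1}, {"ax": 0, "ay": 0, "az": 0, "dx": -0.3, "dy": 0, "dz": 0, "hand": 1}, {"ax": 0, "ay": 0, "az": 0, "dx": -0.3, "dy": 0, "dz": 0, "hand": 1}, {"ax": 0, "ay": 0, "az": 0, "dx": -0.3, "dy": 0, "dz": 0, "hand": 1}]'

```text
clock: 20.15
eef_pos: [550.2, -6.0, 106.3]
tool_rot: [-3.142, -0.0, 1.69]
force: [0.5, 0.1, -0.7]
width: -0.2
gripper_force: 0.0
```

```bash
python3 t.py; python3 f.py
```

```text
lever y 24.2 q 78.2 185
[-19.63  -4.41 106.29] F gb [-0.18 -0.15  0.22] T [ 0.04 -0.06 -0.03] 20.2
```

The lever sits in the third click at q≈78 (34.5 / 56.2 / 78.2). I'll retreat, lift and head for the station.

Call:
send_rows --series '[{"ax": 0, "ay": 0, "az": 0, "dx": -1, "dy": 0, "dz": 0, "hand": 1}, {"ax": 0, "ay": 0, "az": 0, "dx": -2, "dy": 0, "dz": 0, "hand": 1}, {"ax": 0, "ay": 0, "az": 0, "dx": -2, "dy": 0, "dz": -2, "hand": 1}, {"ax": 0, "ay": 0, "az": 0, "dx": -2, "dy": 0, "dz": -5, "hand": 1}, {"ax": 0, "ay": 0, "az": 0, "dx": -2, "dy": 0, "dz": -8, "hand": 1}, {"ax": 0, "ay": 0, "az": 0, "dx": -2, "dy": 0, "dz": -11, "hand": 1}, {"ax": 0, "ay": 0, "az": 0, "dx": -2, "dy": 0, "dz": -12, "hand": 1}]'

```text
clock: 20.9
eef_pos: [554.3, -27.9, 229.3]
tool_rot: [3.136, 0.001, 1.688]
force: [1.0, -0.3, -1.2]
width: 0.2
gripper_force: 0.0
```

```bash
python3 - <<'E'
from h import *
plan([544,328,190],TH+np.pi/2)
E
```

```text
shift cm [35.47  3.12  3.9 ] turn [0.005 0.001 0.   ] clock 20.9
```

Call:
send_rows --series '[{"ax": 0, "ay": 0, "az": 0, "dx": 3, "dy": 0.3, "dz": 0, "hand": 1}, {"ax": 0, "ay": 0, "az": 0, "dx": 6.5, "dy": 0.6, "dz": 0, "hand": 1}, {"ax": 0, "ay": 0, "az": 0, "dx": 10, "dy": 1, "dz": 0, "hand": 1}, {"ax": 0, "ay": 0, "az": 0, "dx": 13.5, "dy": 1.3, "dz": 0, "hand": 1}, {"ax": 0, "ay": 0, "az": 0, "dx": 17, "dy": 1.6, "dz": 0, "hand": 1}, {"ax": 0, "ay": 0, "az": 0, "dx": 20.5, "dy": 2, "dz": 0, "hand": 1}, {"ax": 0, "ay": 0, "az": 0, "dx": 24, "dy": 2.3, "dz": 0, "hand": 1}, {"ax": 0, "ay": 0, "az": 0, "dx": 26, "dy": 2.5, "dz": 0, "hand": 1}, {"ax": 0, "ay": 0, "az": 0, "dx": 26, "dy": 2.5, "dz": 0, "hand": 1}, {"ax": 0, "ay": 0, "az": 0, "dx": 26, "dy": 2.5, "dz": 0, "hand": 1}]'

```text
clock: 21.9
eef_pos: [546.5, 233.7, 225.6]
tool_rot: [-3.141, 0.001, 1.689]
force: [0.3, -0.2, 0.1]
width: -0.1
gripper_force: 0.0
```

```bash
python3 - <<'E'
from h import *
w=snap('wrist','w4.png'); p=proj(w,[544,328,78]); print('pred',p)
g=w['pixels'].max(2); m=(g<60).astype(np.uint8)
n,l,st,ce=cv2.connectedComponentsWithStats(m)
for i in range(1,n):
    if st[i,4]>150: print(st[i],ce[i].round(1),onplane(w,ce[i],78).round(1))
plan([544,328,110],TH+np.pi/2)
E
```

```text
pred [268.06652672  83.35134583]
[ 402   46   44   42 1391] [423.5  66.6] [683.2 359.   78. ]
[347  60  28  66 302] [356.5  96.5] [628.1 326.3  78. ]
[ 249   62   37   41 1152] [267.1  82.1] [542.9 329.   78. ]
[ 483   76   29  100 1162] [501.8 141.3] [779.6 302.2  78. ]
[   18   172   485   212 38997] [254.4 321.1] [562.   56.3  78. ]
[   0  205   95   47 1499] [ 39.4 226.1] [315.7 154.6  78. ]
[ 52 263  35  29 774] [ 69.5 277.1] [342.7  92.9  78. ]
shift cm [ 9.5   0.85 11.57] turn [-0.001  0.002  0.   ] clock 21.95
```

View pics/w4.png

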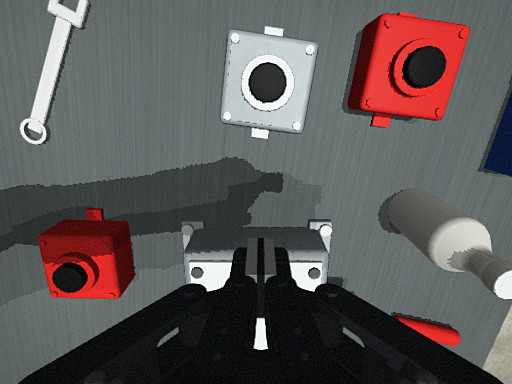

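The wrist view shows the grey station's button at (267,82), giving world (543,329). I'll go above it, then press.

Call:
send_rows --series '[{"ax": 0, "ay": 0, "az": 0, "dx": 3, "dy": 0.3, "dz": 0, "hand": 1}, {"ax": 0, "ay": 0, "az": 0, "dx": 6.5, "dy": 0.5, "dz": 0, "hand": 1}, {"ax": 0, "ay": 0, "az": 0, "dx": 9.6, "dy": 0.8, "dz": 1, "hand": 1}, {"ax": 0, "ay": 0, "az": 0, "dx": 9.6, "dy": 0.8, "dz": 4, "hand": 1}, {"ax": 0, "ay": 0, "az": 0, "dx": 9.6, "dy": 0.8, "dz": 7, "hand": 1}, {"ax": 0, "ay": 0, "az": 0, "dx": 9.6, "dy": 0.8, "dz": 10, "hand": 1}, {"ax": 0, "ay": 0, "az": 0, "dx": 9.6, "dy": 0.8, "dz": 12.5, "hand": 1}, {"ax": 0, "ay": 0, "az": 0, "dx": 9.6, "dy": 0.8, "dz": 13, "hand": 1}, {"ax": 0, "ay": 0, "az": 0, "dx": 9.6, "dy": 0.8, "dz": 13, "hand": 1}, {"ax": 0, "ay": 0, "az": 0, "dx": 9.6, "dy": 0.8, "dz": 13, "hand": 1}]'

```text
clock: 22.95
eef_pos: [544.5, 330.7, 97.7]
tool_rot: [3.139, -0.0, 1.688]
force: [-0.0, 0.1, -0.6]
width: -0.0
gripper_force: 0.0
```

Call:
send_rows --series '[{"ax": 0, "ay": 0, "az": 0, "dx": 0, "dy": 0, "dz": 0.5, "hand": 1}, {"ax": 0, "ay": 0, "az": 0, "dx": 0, "dy": 0, "dz": 1, "hand": 1}, {"ax": 0, "ay": 0, "az": 0, "dx": 0, "dy": 0, "dz": 1.4, "hand": 1}, {"ax": 0, "ay": 0, "az": 0, "dx": 0, "dy": 0, "dz": 1.4, "hand": 1}, {"ax": 0, "ay": 0, "az": 0, "dx": 0, "dy": 0, "dz": 1.4, "hand": 1}]'

```text
clock: 23.45
eef_pos: [543.0, 331.3, 82.2]
tool_rot: [-3.141, 0.0, 1.69]
force: [-0.3, 0.5, 0.2]
width: -0.2
gripper_force: 0.0
```

Call:
send_rows --series '[{"ax": 0, "ay": 0, "az": 0, "dx": 0, "dy": 0, "dz": 0.2, "hand": 1}, {"ax": 0, "ay": 0, "az": 0, "dx": 0, "dy": 0, "dz": 0.4, "hand": 1}, {"ax": 0, "ay": 0, "az": 0, "dx": 0, "dy": 0, "dz": 0.4, "hand": 1}, {"ax": 0, "ay": 0, "az": 0, "dx": 0, "dy": 0, "dz": 0.4, "hand": 1}]'

```text
clock: 23.85
eef_pos: [543.1, 331.3, 78.3]
tool_rot: [-3.142, -0.0, 1.69]
force: [-0.5, -0.6, -0.3]
width: -0.2
gripper_force: 0.0
```

Call:
send_rows --series '[{"ax": 0, "ay": 0, "az": 0, "dx": 0, "dy": 0, "dz": 0.3, "hand": 1}, {"ax": 0, "ay": 0, "az": 0, "dx": 0, "dy": 0, "dz": 0.6, "hand": 1}, {"ax": 0, "ay": 0, "az": 0, "dx": 0, "dy": 0, "dz": 0.8, "hand": 1}, {"ax": 0, "ay": 0, "az": 0, "dx": 0, "dy": 0, "dz": 0.8, "hand": 1}, {"ax": 0, "ay": 0, "az": 0, "dx": 0, "dy": 0, "dz": 0.8, "hand": 1}]'

```text
clock: 24.35
eef_pos: [543.3, 331.3, 71.1]
tool_rot: [3.141, -0.0, 1.69]
force: [-1.7, -0.3, 8.0]
width: 0.3
gripper_force: 4.0
```

Call:
send_rows --series '[{"ax": 0, "ay": 0, "az": 0, "dx": 0, "dy": 0, "dz": 0.1, "hand": 1}, {"ax": 0, "ay": 0, "az": 0, "dx": 0, "dy": 0, "dz": 0.2, "hand": 1}, {"ax": 0, "ay": 0, "az": 0, "dx": 0, "dy": 0, "dz": 0.2, "hand": 1}, {"ax": 0, "ay": 0, "az": 0, "dx": 0, "dy": 0, "dz": 0.2, "hand": 1}]'

```text
clock: 24.75
eef_pos: [543.4, 331.4, 70.9]
tool_rot: [3.141, -0.001, 1.69]
force: [-3.7, -1.7, 19.7]
width: 0.0
gripper_force: 9.9
```

Call:
send_rows --series '[{"ax": 0, "ay": 0, "az": 0, "dx": 0, "dy": 0, "dz": 0.1, "hand": 1}, {"ax": 0, "ay": 0, "az": 0, "dx": 0, "dy": 0, "dz": 0.2, "hand": 1}, {"ax": 0, "ay": 0, "az": 0, "dx": 0, "dy": 0, "dz": 0.2, "hand": 1}, {"ax": 0, "ay": 0, "az": 0, "dx": 0, "dy": 0, "dz": 0.2, "hand": 1}]'

```text
clock: 25.15
eef_pos: [543.5, 331.5, 70.6]
tool_rot: [3.141, -0.002, 1.69]
force: [-8.4, -3.6, 32.1]
width: -0.3
gripper_force: 15.7
```

The button is at its bottom stop (z 71, with force rising steeply). I'll lift off and check.

Call:
send_rows --series '[{"ax": 0, "ay": 0, "az": 0, "dx": 0, "dy": 0, "dz": -0.5, "hand": 1}, {"ax": 0, "ay": 0, "az": 0, "dx": 0, "dy": 0, "dz": -1.5, "hand": 1}, {"ax": 0, "ay": 0, "az": 0, "dx": 0, "dy": 0, "dz": -3, "hand": 1}, {"ax": 0, "ay": 0, "az": 0, "dx": 0, "dy": 0, "dz": -6, "hand": 1}, {"ax": 0, "ay": 0, "az": 0, "dx": 0, "dy": 0, "dz": -9, "hand": 1}, {"ax": 0, "ay": 0, "az": 0, "dx": 0, "dy": 0, "dz": -12, "hand": 1}, {"ax": 0, "ay": 0, "az": 0, "dx": 0, "dy": 0, "dz": -14, "hand": 1}, {"ax": 0, "ay": 0, "az": 0, "dx": 0, "dy": 0, "dz": -14, "hand": 1}, {"ax": 0, "ay": 0, "az": 0, "dx": 0, "dy": 0, "dz": -14, "hand": 1}]'

```text
clock: 26.05
eef_pos: [542.9, 331.3, 206.3]
tool_rot: [-3.141, -0.0, 1.69]
force: [0.2, 0.7, -0.7]
width: -0.0
gripper_force: 0.0
```

```bash
python3 f.py; python3 - <<'E'
from h import *
a=snap('scene','s1.png');b=snap('side','d1b.png')
A=cv2.resize(cv2.imread('pics/s1.png')[150:270,165:365],None,fx=4,fy=4,interpolation=2)
for q,c in((56.2,(255,0,0)),(78.2,(0,200,0)),(99.9,(0,0,255))):
    p=(proj(a,gb(-20,q-54,134))-[165,150])*4; cv2.circle(A,tuple(int(v) for v in p),3,c,-1)
cv2.imwrite('pics/ca1.png',A)
E
```

```text
[ 12.43 331.54 206.3 ] F gb [ 0.29  0.7  -0.67] T [-0.05 -0.03  0.05] 26.05
```

View pics/ca1.png

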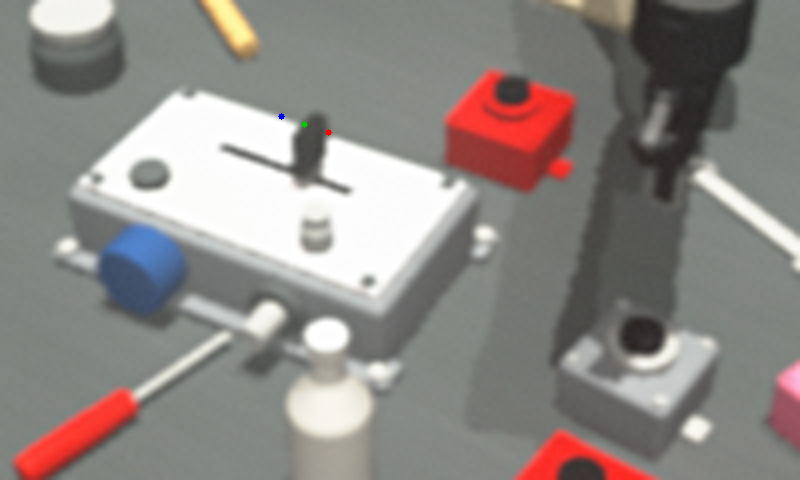

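The lever stands between the marks for clicks 2 and 4, and the button is up. One numeric check of the lever's travel in the scene view.

```bash
python3 - <<'E'
from h import *
for n,(x0,x1,y0,y1) in(('s0',(212,232,168,190)),('s1',(234,250,176,197))):
    w=load(n);m=(w['pixels'].max(2)<75).astype(np.uint8)[y0:y1,x0:x1]
    k,l,st,ce=cv2.connectedComponentsWithStats(m);i=1+st[1:,4].argmax();c=ce[i]+[x0,y0]
    # top of the blob: mean of the uppermost two rows
    ys,xs=np.where(l==i);t=[xs[ys<=ys.min()+1].mean()+x0,ys.min()+y0]
    print(n,st[i],'centroid',c.round(1),'q@112',round(togb(onplane(w,c,112))[1]+54,1),togb(onplane(w,c,112)).round(1),'top q',togb(onplane(w,t,134))[:2].round(1)+[0,54])
a=load('s1')
b=cv2.imread('pics/d1b.png')
w,d=load('d0'),load('d1b')
for q in(56,78,100):print(q,proj(d,gb(-20,q-54,112)).round(1))
m=(d['pixels'].max(2)<75).astype(np.uint8)[165:230,250:290];k,l,st,ce=cv2.connectedComponentsWithStats(m)
for i in range(1,k):
    if st[i,4]>40: c=ce[i]+[250,165];print(st[i],c.round(1),togb(onplane(d,c,112))[1]+54)
E
```

```text
s0 [ 7  5  6 13 52] centroid [221.8 179.3] q@112 1.3 [-21.5 -52.7 112. ] top q [-29.8   5.2]
s1 [9 7 2 7 8] centroid [243.8 186.2] q@112 84.2 [-24.5  30.2 112. ] top q [-15.6  91.2]
56 [269. 201.]
78 [266.5 196.4]
100 [264.1 191.9]
[12 26 10 11 82] [266.6 196.2] 78.9298816160076
```

The side view gives q≈79, which is the third click, and the button is up. Handing in.

```bash
python3 -c "
from cell import finish_job
print(finish_job())"
```

```text
the job is handed in; nothing more can be done
None
```

I pushed the lever into the third click (about 78 mm of travel, after clicks at about 34 and 56 mm), pressed the button fully down and let it come up, touched nothing else on purpose, and handed the job in at about 26 s; the second and third ridges took about 20 N to pass, well over the stated 6 N.

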